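# Roll the lying flask along the bar to the mug

## Robot

A 6-joint arm with a two-finger parallel gripper is mounted at the origin on the work surface. World frame = base frame: x ahead of the robot, y to its left, z up, the work surface at z = 0. Lengths are in m, angles in degrees, forces in N, time in s.
With the tool pointing down it reaches from about 0.3 to 0.75 m from the base axis. Payload 8.5 kg.
Tool frame: the origin (TCP) lies midway between the tips of the shut fingers; the grasp point (between the pads) lies 19 mm behind it (env.tcp_to_grasp is the z of the grasp point in the tool frame, in m); z points along the fingers, y is the line along which they close (so a half turn about z gives the same grasp; the last joint's range is limited). The gripper opens to 85 mm and grips with 20 to 120 N. Pads are 22 mm wide; open, the fingers measure 114 mm over their backs; the gripper's body (76 mm by 85 mm) begins 54 mm behind the grasp point. The pads swing forward as they close: fully open they stand 13 mm farther back than shut.
Start: joints at [51.606, 21.807, 74.336, -0, 83.858, -12.336], TCP at [0.242, 0.494, 0.231] pointing down, gripper open.
Joint ranges: [-178.18, 178.18], [-50.72, 133.34], [12.68, 142.11], [-81.47, 261.47], [9.98, 163.14], [-165.26, 165.26]. Speed limits (degrees/s): [136.94, 136.94, 180, 180, 180, 180].

## Interface

Orientations are given as a 3x3 rotation matrix whose columns are the frame's x, y, z axes.
In Python, from rig import env, imaging, job, models gives the robot as it stands. The module is installed in compiled form; this text tells all that it offers.
- The arm moves only by the tool jog_arm, never from a script. Its argument "plan" is text: rows parted by semicolons, each of 7 numbers parted by spaces: the turn, a rotation vector about the tool's x, y, z in degrees, then the shift along the tool's x, y, z in cm, then the closure in counts, from 0 (fully open) to 255 (shut). In form: rx ry rz x y z claw; .... A call has 1 to 10 rows; each row shifts and turns the commanded pose from where the row before left it, along the tool's axes as they then stand; what a row does not reach is not made up. A row lasts 1/12 s, in which the tool goes at most 41.7 mm and 7.16 degrees, less where a joint would pass 70% of its speed; a pose out of reach is approached as far as the arm can. A call with a gripper value outside its range is refused whole. The fingers move at their own pace and stop on an object; "grip_force" is the grip in N (left out, the last holds). Time passes only in rows, so rows that do not move let the fingers close. It gives the time, the measured TCP pose, the force, the opening and the grip force at its end, in the units of the state.
- env.observe(): the state, without advancing time (a new reading comes with each control period).
- imaging.get_image(name): name is "side" or "top" or "wrist"; returns a dict with "pixels" (480x640x3 uint8, red, green, blue), "depth" (480x640 float32, m along the optical axis (not along the pixel's ray), 0 where there is no reading), "fov_y" (degrees; the focal length in pixels is half the picture's height over the tangent of half this angle, whatever the lens; pixels are square), "cx", "cy" (the principal point, pixels), "world_from_camera" (4x4, takes a point from camera to world coordinates). Camera axes: x right, y down, z forward; pixel columns grow to the right and rows downward; lengths in m; the calibration is good to about 2 mm. A picture is of the moment at which its call begins.
- job.close_job(): hands the job in; it is judged then, once.
Trained networks look in the newest picture that a camera, given by its name, has taken for a name from the list of things; names that differ only in an ending like _2 or _b are one class to them, and where a whole thing is asked for, a point or a joint stands for the part that bears it (a point fixed in the world has none). Each returns a list of dicts, best first, with "confidence" (0 to 1); they miss things now and then, are a little off and sometimes report something else, mostly with a low value. They report only what shows in the picture. A call takes as long as a camera call. They do not tell look-alikes from the thing itself.
- models.outline_of(camera, query): "region" (480x640 bool, what is visible of it) and "bbox" ([centre column, centre row, width, height] in pixels, round what is visible of it).
- models.tip_of(camera, query): "at" ([column, row] in pixels: a listed point, or the origin of a listed thing).
The state is a dict: "time_s": time; "q": joint angles; "qvel": joint speeds; "joint_efforts": joint torques, N m; "position": TCP position; "tool_rot": TCP orientation; "ft_force": force on the tool from outside, world axes, zero at the start; "wrist_torque": the same for the moment, N m; "grip_width": finger opening in m; "gripper_force": force on a finger pad.
Only numpy, scipy, OpenCV 4.12 (cv2) and the standard library are available. Lean on these libraries where they do the work, as an engineer would, in place of code of your own. Each camera call takes 0.05 s, during which the arm holds its last target. There are 200 camera calls.

## Task

Bring the steel flask to the enamel mug: without lifting or gripping it, roll it along the bar by pushing on its top half with your fingertips until the middle of the flask is straight in front of the mug, with its lid still pointing across the bar on the mug's side. Keep it under control so that it does not run away, leave it lying still there, and do not disturb the mug or anything else on the bar.

Things in the scene. Friction and masses are not known exactly. Their poses are not given: they have to be found in the camera images.
- flask: Plain steel vacuum flask lying on its side, lid away from the robot: a cylinder 80 mm in diameter, 190 mm long, about 0.4 kg. Origin on its axis half-way along these 190 mm, 40 mm above the bar; x along the axis to the lid, within 5 degrees of world +x at the start; y, z turn as it rolls (one turn per 251 mm). It rolls left or right; its lane to the mug and 60 mm beyond is clear.
- flask_lid (a point): Centre of the end face of the flask's black lid (52 mm in diameter, clear of the bar), on the axis, 143 mm from the flask's origin. It coasts up to 10 mm from 50 mm/s, 50 mm from 150 mm/s. Fingertips grip it well (bar friction about 0.6): pressed lightly on top and moved level they carry the top along at twice the flask's own speed, so one stroke rolls it some 30 to 60 mm; pushed level against its side they stick and it jams.
- mug: White enamel steel mug, 84 mm in diameter and 85 mm high, standing beyond the flask (farther from the robot), to the left or to the right of it. Origin at the centre of its underside; x points away from the robot, y to the robot's left, where its handle sticks out 30 mm or so. In front of the mug means on its robot side, at the same world y as the mug's origin.
- tumbler: Clear glass tumbler, 74 mm in diameter, 105 mm high, standing beyond the flask on the side where the mug is not. Bystander. Origin at the centre of its underside.
- jar: Small closed amber spice jar, 56 mm in diameter, 85 mm high, between mug and tumbler. Bystander. Origin at the centre of its underside.
- trivet: Round white ceramic trivet, 160 mm in diameter, 12 mm high, on the left. Bystander. Origin at the centre of its underside.
- ramekin: White ceramic ramekin, 88 mm in diameter, 45 mm high, on the right. Bystander. Origin at the centre of its underside.
- mill: Dark wooden pepper mill, 54 mm in diameter, 127 mm high, standing at the right. Bystander. Origin at the centre of its underside.
- spoon: Spoon, 190 mm long, lying on the left. Bystander. Origin at its underside near the middle.
There are look-alikes about, which are no part of the job. Leave any red or yellow look-alike of the mug alone.

How it is judged (in metres and radians):
On the way:
1. the flask has rolled (turned by about a quarter turn, not merely slid) on its way to the mug (angle between flask's own z axis and vertical above 1.4 rad and distance of flask from where it was at the start of the episode above 0.05 m), for 0.02 s.
At the end, for the whole second after the job is handed in: The flask lies still on the bar on the robot's side of the mug, its middle within 20 mm of the mug's world y, its axis within 0.3 rad of straight across the bar, lid on the mug's side and within 220 mm of the mug's centre; mug not moved 12 mm (y of flask in the frame of mug between -0.02 and 0.02 m and x of flask in the frame of mug below -0.15 m and angle between the x axis of flask and the x axis of mug, either way round below 0.3 rad and horizontal distance between flask_lid and mug below 0.22 m and height (world z) of flask between 0.035 and 0.045 m and linear speed of flask below 0.01 m/s and distance of mug from where it was at the start of the episode below 0.012 m); the robot touches nothing.
It fails at once if the flask is lifted or tipped off the bar (middle 12 mm up, or axis more than 0.2 rad from level) (height (world z) of flask above 0.052 m or angle between flask's own x axis and vertical below 1.37 rad or angle between flask's own x axis and vertical above 1.77 rad).
It fails at once if the flask runs away (faster than 0.35 m/s) (linear speed of flask above 0.35 m/s).
It fails at once if the flask is pushed low down, with fingertips well below its middle height (contact force between the fingers and flask above 0.3 N and height (world z) of the grasp point below 0.045 m).
It fails at once if the mug or a bystander is moved by 12 mm or more (distance of any of mug, tumbler, jar, trivet, ramekin, mill, spoon from where it was at the start of the episode above 0.012 m).
It fails at once if the flask knocks against the mug or a bystander (contact force between flask and mug above 0.5 N or contact force between flask and tumbler above 0.5 N or contact force between flask and jar above 0.5 N or contact force between flask and trivet above 0.5 N or contact force between flask and ramekin above 0.5 N or contact force between flask and mill above 0.5 N or contact force between flask and spoon above 0.5 N).
It also fails if it takes over 67 s, if anything falls off the work surface, if the arm or the gripper's body presses on something with over 40 N, if the wrist force passes 120 N, or if a joint passes its speed limit or range.

## Working session

There is one attempt and no reset: what is moved stays moved. The work goes in short steps, Python scripts to look and compute and a tool call to move; the robot and the scene stay as the last step left them, time stands still between calls to the robot, and variables do not carry over. Pictures are saved under pics/ and viewed, at most 10 in all, crops included, and the job is handed in when it is done.

Besides the shell and the picture viewer there is one more tool, called after "Request:" as name(argument=value, ...) on one line, values as JSON. jog_arm: Moves the arm, as the interface text tells. Its arguments: {"type":"object","properties":{"plan":{"type":"string"},"grip_force":{"type":"number"}},"required":["plan"]}

```bash
mkdir -p pics
cat > h.py <<'E'
import numpy as np, cv2
from rig import env, imaging, job, models
def P(im,u,v,d):
    f=240/np.tan(np.radians(im["fov_y"]/2))
    p=np.stack([(u-im["cx"])*d/f,(v-im["cy"])*d/f,d,np.ones_like(d)],-1)
    return (p@im["world_from_camera"].T)[...,:3]
def cloud(im):
    v,u=np.mgrid[:480,:640]; return P(im,u,v,im["depth"].astype(float))
def save(im,n): cv2.imwrite("pics/"+n,im["pixels"][:,:,::-1])
E
python3 - <<'E'
from h import *
for c in("top","side"):
    im=imaging.get_image(c); save(im,c+"1.png"); C=cloud(im)
    print(c,im["world_from_camera"].round(3).tolist())
    for n in("flask","mug","tumbler","jar","mill","ramekin","trivet","spoon"):
        for r in models.outline_of(c,n)[:4]:
            m=r["region"]&(im["depth"]>0); p=C[m]
            if len(p)==0: continue
            print(n,round(r["confidence"],2),np.round(r["bbox"]),"lo",np.percentile(p,2,0).round(3),"hi",np.percentile(p,98,0).round(3),"rgb",im["pixels"][m].mean(0).round())
print(env.observe()["tool_rot"],env.tcp_to_grasp)
E
```

```text
top [[0.019, -0.999, 0.051, 0.474], [-1.0, -0.019, 0.0, -0.058], [0.0, -0.051, -0.999, 1.599], [0.0, 0.0, 0.0, 1.0]]
flask 0.65 [308. 256.  34.  92.] lo [ 0.405 -0.062  0.   ] hi [0.63  0.016 0.083] rgb [91. 92. 93.]
mug 0.86 [416. 167.  46.  42.] lo [ 0.725 -0.363 -0.004] hi [ 0.805 -0.255  0.086] rgb [92. 18. 16.]
mug 0.7 [258. 252.  46.  29.] lo [ 0.484  0.057 -0.004] hi [0.56  0.145 0.087] rgb [94. 14. 14.]
mug 0.65 [358. 172.  48.  38.] lo [ 0.701 -0.207 -0.003] hi [ 0.781 -0.1    0.087] rgb [115. 116. 114.]
mug 0.61 [514. 250.  46.  46.] lo [ 0.486 -0.615 -0.005] hi [ 0.586 -0.534  0.086] rgb [115.  95.  22.]
tumbler 0.62 [234. 166.  36.  33.] lo [ 0.719  0.142 -0.002] hi [0.787 0.211 0.108] rgb [111. 113. 110.]
jar 0.58 [307. 163.  19.  25.] lo [ 0.737 -0.037  0.004] hi [0.786 0.011 0.09 ] rgb [104. 100.  97.]
mill 0.86 [459. 197.  27.  24.] lo [ 0.658 -0.442  0.003] hi [ 0.704 -0.397  0.128] rgb [34. 19. 13.]
ramekin 0.6 [454. 282.  26.  36.] lo [ 0.419 -0.449 -0.003] hi [ 0.494 -0.38   0.046] rgb [141. 141. 138.]
ramekin 0.3 [307. 163.  23.  25.] lo [ 0.737 -0.037  0.002] hi
[... 1058 characters left out ...]
89] rgb [90. 80. 67.]
mill 0.63 [397. 334.  23.  38.] lo [ 0.657 -0.45   0.006] hi [ 0.699 -0.413  0.127] rgb [45. 31. 23.]
ramekin 0.63 [310. 356.  32.  32.] lo [ 0.417 -0.453  0.001] hi [ 0.494 -0.372  0.048] rgb [135. 139. 135.]
trivet 0.57 [308. 150.  42.  30.] lo [0.603 0.353 0.003] hi [0.74  0.499 0.017] rgb [185. 191. 180.]
spoon 0.68 [237. 167.  56.  17.] lo [ 0.315  0.347 -0.002] hi [0.489 0.407 0.023] rgb [105.  92.  79.]
spoon 0.15 [295. 243.  81.  42.] lo [ 0.401 -0.066  0.023] hi [ 0.63  -0.002  0.083] rgb [93. 96. 96.]
[[-8.98341443e-01  4.39297908e-01 -5.76142271e-06]
 [ 4.39297908e-01  8.98341443e-01 -3.25300162e-06]
 [ 3.74668799e-06 -5.45328712e-06 -1.00000000e+00]] -0.0187
```

Run:
```python
from h import *
im=imaging.get_image("top"); C=cloud(im)
crop=im["pixels"][130:310,220:460,::-1]; cv2.imwrite("pics/crop.png",cv2.resize(crop,None,fx=3.3,fy=3.3,interpolation=cv2.INTER_CUBIC))
def box(x0,x1,y0,y1,z0,z1):
    return C[(C[...,0]>x0)&(C[...,0]<x1)&(C[...,1]>y0)&(C[...,1]<y1)&(C[...,2]>z0)&(C[...,2]<z1)&(im["depth"]>0)]
p=box(.37,.67,-.09,.04,.055,.1)
for x in np.arange(.39,.66,.02):
    q=p[(p[:,0]>x)&(p[:,0]<x+.02)]
    if len(q): print(round(x+.01,2),len(q),q[:,1].min().round(4),q[:,1].max().round(4),q[:,1].mean().round(4),q[:,2].max().round(4))
print("flask x",p[:,0].min(),p[:,0].max())
q=box(.68,.83,-.225,-.08,.07,.1); c,r=cv2.minEnclosingCircle(q[q[:,1]<-.118][:,:2].astype(np.float32)); print("mug",c,r, q.min(0),q.max(0))
```

```text
0.4 86 -0.0621 0.0116 -0.0239 0.0842
0.42 212 -0.0594 0.012 -0.0249 0.0861
0.44 219 -0.0615 0.0123 -0.0249 0.0871
0.46 202 -0.0612 0.0128 -0.0228 0.0854
0.48 212 -0.0608 0.0133 -0.0242 0.0857
0.5 218 -0.0602 0.0135 -0.0218 0.0867
0.52 207 -0.06 0.0141 -0.0214 0.0852
0.54 203 -0.057 0.0173 -0.0215 0.0865
0.56 214 -0.0565 0.0175 -0.0195 0.085
0.58 204 -0.0563 0.018 -0.02 0.0849
0.6 141 -0.0506 0.0129 -0.0189 0.0785
0.62 108 -0.0396 0.0031 -0.018 0.072
0.64 55 -0.0392 0.0032 -0.0175 0.0727
flask x 0.40139286596342344 0.6393578883232728
mug (0.7423223257064819, -0.1641143262386322) 0.045682959258556366 [ 0.69974193 -0.20965298  0.07000901] [ 0.78435276 -0.10562664  0.09294973]
```

View pics/crop.png

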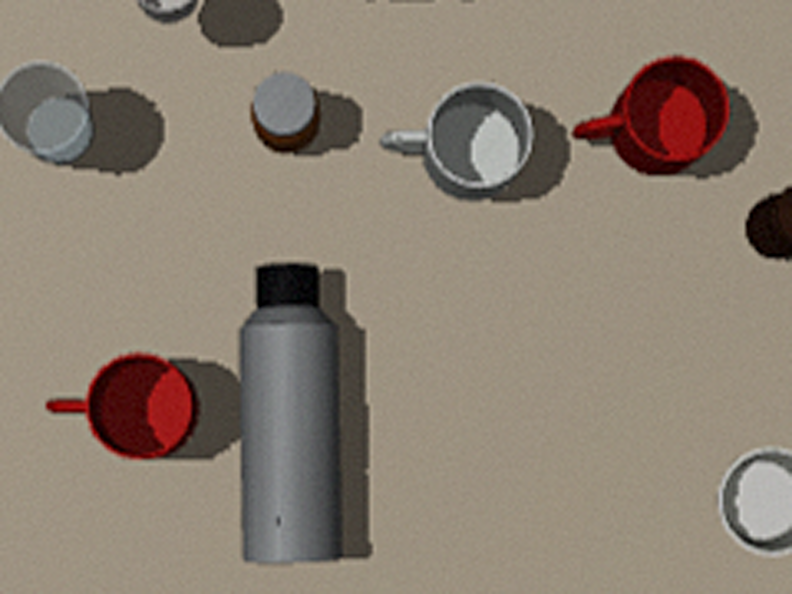

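White mug at crop (478,138), full picture (358,172), is the target. The red mugs at (416,167) and (258,252) and the yellow one at (514,250) are look-alikes. The flask is at crop (290,420), lid up. It has to roll about 0.143 m to the right (−y).

Request:
jog_arm(plan="0 0 -7 0 0 0 255;0 0 -7 0 0 0 255;0 0 -7 0 0 0 255;0 0 -7 0 0 0 255;0 0 0 -1.5 -3 0 255;0 0 0 -1.7 -3.6 0 255;0 0 0 -1.7 -3.6 0 255;0 0 0 -1.7 -3.6 0 255;0 0 0 -1.7 -3.6 0 255;0 0 0 -1.7 -3.6 0 255", grip_force=40)

```text
time_s: 1.78
position: [0.3491, 0.2859, 0.2315]
tool_rot: [[-0.999, -0.034, 0.0], [-0.034, 0.999, 0.0], [-0.0, 0.0, -1.0]]
ft_force: [0.8, -0.5, 0.2]
grip_width: 0.0
gripper_force: 0.0
```

Request:
jog_arm(plan="0 0 0 -1.7 -3.6 0 255;0 0 0 -1.7 -3.6 0 255;0 0 0 -1.7 -3.6 0 255;0 0 0 -1.7 -3.6 0 255;0 0 0 -1.7 -3.6 0 255;0 0 0 -1.7 -3.6 1 255;0 0 0 -1.7 -3.6 2 255;0 0 0 -1.7 -3.6 2 255;0 0 0 0 0 2 255;0 0 0 0 0 2 255")

```text
time_s: 2.62
position: [0.4927, 0.007, 0.1429]
tool_rot: [[-1.0, -0.031, 0.0], [-0.031, 1.0, -0.0], [-0.0, -0.0, -1.0]]
ft_force: [-0.1, 0.4, -0.0]
grip_width: 0.0001
gripper_force: 0.0
```

Request:
jog_arm(plan="0 0 0 -0.5 -0.5 1.5 255;0 0 0 -0.4 -0.3 1.5 255;0 0 0 0 0 1.2 255;0 0 0 0 0 0.9 255;0 0 0 0 0 0.3 255;0 0 0 0 0 0 255;0 0 0 0 0 0 255")

```text
time_s: 3.2
position: [0.5015, 0.0013, 0.0904]
tool_rot: [[-0.999, -0.034, 0.001], [-0.034, 0.999, -0.0], [-0.001, -0.0, -1.0]]
ft_force: [0.4, -0.3, 0.4]
grip_width: -0.0001
gripper_force: 0.0
```

Request:
jog_arm(plan="0 0 0 0 -0.4 0.4 255;0 0 0 0 0 0.3 255;0 0 0 0 0 0 255;0 0 0 0 0 0 255")

```text
time_s: 3.53
position: [0.5013, -0.0028, 0.0829]
tool_rot: [[-0.999, -0.034, -0.0], [-0.034, 0.999, 0.0], [0.0, 0.0, -1.0]]
ft_force: [0.8, 0.1, 0.8]
grip_width: -0.0001
gripper_force: 0.0
```

Request:
jog_arm(plan="0 0 0 0 0 0.2 255;0 0 0 0 0 0.1 255;0 0 0 0 0 0 255;0 0 0 0 0 0 255")

```text
time_s: 3.87
position: [0.5013, -0.0027, 0.0799]
tool_rot: [[-0.999, -0.034, -0.0], [-0.034, 0.999, 0.0], [0.0, 0.0, -1.0]]
ft_force: [1.3, 0.0, -0.9]
grip_width: -0.0001
gripper_force: 0.0
```

Request:
jog_arm(plan="0 0 0 0 0 0.1 255;0 0 0 0 0 0 255;0 0 0 0 0 0 255")

```text
time_s: 4.12
position: [0.5013, -0.0027, 0.0789]
tool_rot: [[-0.999, -0.034, -0.0], [-0.034, 0.999, 0.0], [0.0, 0.0, -1.0]]
ft_force: [0.1, 0.0, 0.1]
grip_width: -0.0001
gripper_force: 0.0
```

Request:
jog_arm(plan="0 0 0 0 -0.2 0 255;0 0 0 0 -0.2 0 255;0 0 0 0 0 0 255;0 0 0 0 0 0 255")

```text
time_s: 4.45
position: [0.5016, -0.0069, 0.079]
tool_rot: [[-0.999, -0.034, 0.0], [-0.034, 0.999, -0.0], [-0.0, -0.0, -1.0]]
ft_force: [0.3, 0.4, 2.1]
grip_width: 0.0002
gripper_force: 0.8
```

Request:
jog_arm(plan="0 0 0 0 -0.3 -0.03 255;0 0 0 0 -0.6 -0.03 255;0 0 0 0 -0.6 -0.01 255;0 0 0 0 -0.6 0 255;0 0 0 0 -0.6 0 255;0 0 0 0 -0.4 0 255;0 0 0 0 0 0 255")

```text
time_s: 5.03
position: [0.5028, -0.0392, 0.08]
tool_rot: [[-0.999, -0.033, 0.001], [-0.033, 0.999, -0.001], [-0.001, -0.001, -1.0]]
ft_force: [-0.5, 0.4, 5.8]
grip_width: 0.0001
gripper_force: 2.8
```

Request:
jog_arm(plan="0 0 0 0 -0.4 0 255;0 0 0 0 -0.6 0 255;0 0 0 0 -0.6 0.01 255;0 0 0 0 -0.6 0.03 255;0 0 0 0 -0.5 0.04 255;0 0 0 0 -0.3 0.03 255;0 0 0 0 0 0 255;0 0 0 0 0 0 255")

```text
time_s: 5.7
position: [0.5039, -0.0686, 0.0787]
tool_rot: [[-0.999, -0.033, 0.001], [-0.033, 0.999, -0.001], [-0.001, -0.001, -1.0]]
ft_force: [0.5, -0.2, 5.9]
grip_width: 0.0002
gripper_force: 2.7
```

```bash
cat > fl.py <<'E'
from h import *
im=imaging.get_image("top"); C=cloud(im); s=env.observe()
import sys
g=float(sys.argv[1])
m=(C[...,2]>.05)&(C[...,2]<.1)&(abs(C[...,1]-g)<.06)&(im["depth"]>0)
R=[]
for x in (.42,.44,.46,.55,.57,.59):
    q=C[m&(abs(C[...,0]-x)<.01)][:,1]
    R.append((x,(np.percentile(q,1)+np.percentile(q,99))/2, np.ptp(q)))
R=np.array(R); k=np.polyfit(R[:,0],R[:,1],1); print(R.round(4).tolist(),"yaw",k[0],"y@.5",np.polyval(k,.5))
print(s["position"],s["ft_force"],s["time_s"])
save(im,"f%d.png"%(s["time_s"]*100))
E
python3 fl.py -0.055
```

```text
Traceback (most recent call last):
  File "fl.py", line 9, in <module>
    R.append((x,(np.percentile(q,1)+np.percentile(q,99))/2, np.ptp(q)))
                 ~~~~~~~~~~~~~^^^^^
IndexError: index -1 is out of bounds for axis 0 with size 0
```

Request:
jog_arm(plan="0 0 0 0 0 -0.3 255;0 0 0 0 0 -1.5 255;0 0 0 0 1 -2 255;0 0 0 0 2 0 255;0 0 0 0 0 0 255;0 0 0 0 0 0 255")

```text
time_s: 6.25
position: [0.5022, -0.0374, 0.1163]
tool_rot: [[-0.999, -0.035, -0.001], [-0.035, 0.999, 0.0], [0.001, 0.0, -1.0]]
ft_force: [-0.2, 0.3, -0.5]
grip_width: 0.0003
gripper_force: 0.0
```

```bash
cat > fs.py <<'E'
from h import *
from scipy.optimize import least_squares
im=imaging.get_image("side"); C=cloud(im); s=env.observe()
r=models.outline_of("side","flask")[0]; m=cv2.erode(r["region"].astype(np.uint8),np.ones((3,3)))>0
p=C[m&(im["depth"]>0)]; p=p[(p[:,0]<.575)&(p[:,2]>.008)&(p[:,2]<.09)]
f=lambda k: np.hypot((p[:,1]-k[0]-k[1]*(p[:,0]-.5))*np.cos(k[1]),p[:,2]-.04-k[2])-.04
k=least_squares(f,[np.median(p[:,1]),0,0],loss="soft_l1",f_scale=.003)
print(r["confidence"],len(p),"y@.5,yaw,dz",k.x.round(4),"rms",np.sqrt(np.mean(k.fun**2)).round(4),"xr",p[:,0].min().round(3))
print(s["position"],s["ft_force"],s["time_s"]); save(im,"s%d.png"%(s["time_s"]*100))
E
python3 fs.py
```

```text
0.9 1435 y@.5,yaw,dz [-0.0545  0.0362 -0.0001] rms 0.0034 xr 0.401
[ 0.5022617  -0.03789051  0.11607807] [-0.68773203  0.28439104 -0.36492209] 6.3
```

Request:
jog_arm(plan="0 0 0 0 0 1.5 255;0 0 0 0 0 1.2 255;0 0 0 0 0 0.8 255;0 0 0 0 0 0.2 255;0 0 0 0 -0.1 0 255;0 0 0 0 0 0 255;0 0 0 0 0 0 255")

```text
time_s: 6.93
position: [0.5027, -0.0391, 0.0795]
tool_rot: [[-0.999, -0.033, 0.0], [-0.033, 0.999, -0.0], [-0.0, -0.0, -1.0]]
ft_force: [0.3, -0.5, -0.5]
grip_width: -0.0003
gripper_force: 0.0
```

Request:
jog_arm(plan="0 0 0 0 -0.3 0 255;0 0 0 0 -0.6 -0.02 255;0 0 0 0 -0.7 -0.02 255;0 0 0 0 -0.7 0 255;0 0 0 0 -0.7 0 255;0 0 0 0 -0.7 0 255;0 0 0 0 -0.7 0 255;0 0 0 0 -0.7 0.02 255;0 0 0 0 -0.7 0.04 255;0 0 0 0 -0.5 0.04 255")

```text
time_s: 7.77
position: [0.5046, -0.1026, 0.0787]
tool_rot: [[-0.999, -0.033, -0.0], [-0.033, 0.999, 0.0], [0.0, 0.0, -1.0]]
ft_force: [0.1, -0.2, -0.5]
grip_width: -0.0
gripper_force: 0.0
```

Request:
jog_arm(plan="0 0 0 0 -0.2 0.02 255;0 0 0 0 0 0 255;0 0 0 0 0 0 255")

```text
time_s: 8.02
position: [0.5047, -0.1036, 0.0787]
tool_rot: [[-0.999, -0.034, -0.0], [-0.034, 0.999, 0.0], [0.0, 0.0, -1.0]]
ft_force: [-0.4, 0.5, -0.6]
grip_width: -0.0001
gripper_force: 0.1
```

Request:
jog_arm(plan="0 0 0 0 0 -0.3 255;0 0 0 0 0 -1.5 255;0 0 0 0 1 -2 255;0 0 0 0 2 0 255;0 0 0 0 0 0 255;0 0 0 0 0 0 255")

```text
time_s: 8.52
position: [0.5037, -0.073, 0.117]
tool_rot: [[-0.999, -0.036, 0.0], [-0.036, 0.999, -0.0], [-0.0, -0.0, -1.0]]
ft_force: [-0.1, 0.1, -0.0]
grip_width: 0.0005
gripper_force: 0.0
```

```bash
python3 fs.py
```

```text
0.78 1368 y@.5,yaw,dz [-0.0886  0.0386 -0.0001] rms 0.0029 xr 0.402
[ 0.50370616 -0.07353858  0.11668085] [ 0.08917885 -0.3233783   0.0372183 ] 8.5667
```

Request:
jog_arm(plan="0 0 0 0 0 1.5 255;0 0 0 0 0 1.2 255;0 0 0 0 0 0.8 255;0 0 0 0 0 0.25 255;0 0 0 0 0 0 255;0 0 0 0 0 0 255;0 0 0 0 0 0 255")

```text
time_s: 9.2
position: [0.5035, -0.074, 0.0793]
tool_rot: [[-0.999, -0.034, -0.001], [-0.034, 0.999, 0.0], [0.001, 0.0, -1.0]]
ft_force: [-2.6, 0.7, 4.7]
grip_width: -0.0001
gripper_force: 2.4
```

Request:
jog_arm(plan="0 0 0 0 -0.3 0 255;0 0 0 0 -0.6 -0.02 255;0 0 0 0 -0.7 -0.02 255;0 0 0 0 -0.7 0 255;0 0 0 0 -0.7 0 255;0 0 0 0 -0.7 0 255;0 0 0 0 -0.7 0 255;0 0 0 0 -0.7 0.03 255;0 0 0 0 -0.6 0.05 255;0 0 0 0 -0.4 0.05 255")

```text
time_s: 10.03
position: [0.506, -0.1355, 0.0782]
tool_rot: [[-0.999, -0.033, 0.0], [-0.033, 0.999, -0.0], [-0.0, -0.0, -1.0]]
ft_force: [-1.0, -0.2, 1.3]
grip_width: -0.0003
gripper_force: 1.0
```

Request:
jog_arm(plan="0 0 0 0 -0.2 0.02 255;0 0 0 0 0 0 255;0 0 0 0 0 0 255")

```text
time_s: 10.28
position: [0.506, -0.1366, 0.0781]
tool_rot: [[-0.999, -0.034, 0.0], [-0.034, 0.999, 0.0], [-0.0, 0.0, -1.0]]
ft_force: [-0.3, -0.4, 0.7]
grip_width: -0.0005
gripper_force: 0.7
```

Request:
jog_arm(plan="0 0 0 0 0 -0.3 255;0 0 0 0 0 -1.5 255;0 0 0 0 1 -2 255;0 0 0 0 2 0 255;0 0 0 0 0 0 255;0 0 0 0 0 0 255")

```text
time_s: 10.78
position: [0.5049, -0.1059, 0.1163]
tool_rot: [[-0.999, -0.036, 0.0], [-0.036, 0.999, -0.0], [-0.0, -0.0, -1.0]]
ft_force: [-0.9, 0.2, -0.2]
grip_width: 0.0002
gripper_force: 0.0
```

```bash
python3 fs.py
```

```text
0.94 1356 y@.5,yaw,dz [-1.196e-01  4.070e-02 -1.000e-04] rms 0.0028 xr 0.404
[ 0.5048674  -0.10651653  0.11602495] [-0.04238465 -0.03265364 -0.30395118] 10.8333
```

Request:
jog_arm(plan="0 0 0 0 0 1.5 255;0 0 0 0 0 1.2 255;0 0 0 0 0 0.8 255;0 0 0 0 0 0.15 255;0 0 0 0 0 0 255;0 0 0 0 0 0 255;0 0 0 0 0 0 255")

```text
time_s: 11.47
position: [0.5046, -0.1071, 0.0796]
tool_rot: [[-0.999, -0.034, -0.001], [-0.034, 0.999, 0.0], [0.001, 0.0, -1.0]]
ft_force: [-3.2, 0.5, 3.2]
grip_width: -0.0001
gripper_force: 2.3
```

Request:
jog_arm(plan="0 0 0 0 -0.3 0 255;0 0 0 0 -0.6 0 255;0 0 0 0 -0.6 0 255;0 0 0 0 -0.6 0 255;0 0 0 0 -0.6 0 255;0 0 0 0 -0.6 0.01 255;0 0 0 0 -0.6 0.02 255;0 0 0 0 -0.5 0.02 255;0 0 0 0 -0.3 0 255;0 0 0 0 0 0 255")

```text
time_s: 12.3
position: [0.5065, -0.1546, 0.0792]
tool_rot: [[-0.999, -0.033, 0.0], [-0.033, 0.999, -0.0], [-0.0, -0.0, -1.0]]
ft_force: [-3.9, -0.7, 6.8]
grip_width: -0.0001
gripper_force: 3.0
```

Request:
jog_arm(plan="0 0 0 0 0 0 255;0 0 0 0 0 -0.3 255;0 0 0 0 0 -1.5 255;0 0 0 0 0.5 -2 255;0 0 0 0 1.8 0 255;0 0 0 0 0 0 255;0 0 0 0 0 0 255")

```text
time_s: 12.88
position: [0.5058, -0.1302, 0.117]
tool_rot: [[-0.999, -0.035, 0.0], [-0.035, 0.999, 0.0], [-0.0, 0.0, -1.0]]
ft_force: [-0.1, -0.1, -0.5]
grip_width: 0.0001
gripper_force: 0.0
```

```bash
python3 fs.py
python3 - <<'E'
from h import *
im=imaging.get_image("top"); C=cloud(im)
f=240/np.tan(np.radians(im["fov_y"]/2))
for r in models.tip_of("top","mug"):
    u,v=r["at"]; W=im["world_from_camera"]; d=W[:3,:3]@np.array([(u-im["cx"])/f,(v-im["cy"])/f,1]); t=-W[2,3]/d[2]; print(r["confidence"],(W[:3,3]+t*d).round(3))
q=C[(C[...,0]>.68)&(C[...,0]<.83)&(C[...,1]>-.225)&(C[...,1]<-.08)&(C[...,2]>.02)&(im["depth"]>0)]
for x in (.72,.73,.74,.75,.76):
    y=q[abs(q[:,0]-x)<.005][:,1]; print(x,y.min().round(4),y.max().round(4))
h=q[q[:,1]>-.117]; print("handle",h.mean(0),"body x",q[q[:,1]<-.14][:,0].min(),q[q[:,1]<-.14][:,0].max())
E
```

```text
0.76 1472 y@.5,yaw,dz [-0.1429  0.0412 -0.0003] rms 0.0027 xr 0.404
[ 0.50570505 -0.1306568   0.11675899] [-0.33813185  0.80023175  0.06520137] 12.9333
0.95 [0.512 0.101 0.   ]
0.93 [ 0.745 -0.161  0.   ]
0.76 [ 0.528 -0.569  0.   ]
0.68 [ 0.766 -0.32   0.   ]
0.72 -0.2047 -0.1304
0.73 -0.2074 -0.1271
0.74 -0.2097 -0.0902
0.75 -0.2072 -0.0928
0.76 -0.205 -0.1309
handle [ 0.74069705 -0.10398699  0.05538477] body x 0.6997417692348593 0.7831196217375753
```

Request:
jog_arm(plan="0 0 0 0 0 1.5 255;0 0 0 0 0 1.2 255;0 0 0 0 0 0.8 255;0 0 0 0 0 0.2 255;0 0 0 0 0 0 255;0 0 0 0 0 0 255;0 0 0 0 0 0 255")

```text
time_s: 13.67
position: [0.5058, -0.1309, 0.0801]
tool_rot: [[-0.999, -0.034, 0.0], [-0.034, 0.999, -0.0], [-0.0, -0.0, -1.0]]
ft_force: [-0.0, 0.2, 0.6]
grip_width: -0.0002
gripper_force: 0.0
```

Request:
jog_arm(plan="0 0 0 0 -0.3 0 255;0 0 0 0 -0.6 0 255;0 0 0 0 -0.6 0 255;0 0 0 0 -0.6 0 255;0 0 0 0 -0.6 0 255;0 0 0 0 -0.6 0.01 255;0 0 0 0 -0.5 0.02 255;0 0 0 0 -0.3 0.02 255;0 0 0 0 -0.2 0 255;0 0 0 0 0 0 255")

```text
time_s: 14.5
position: [0.5072, -0.174, 0.0796]
tool_rot: [[-0.999, -0.034, -0.0], [-0.034, 0.999, -0.0], [0.0, -0.0, -1.0]]
ft_force: [-0.2, -0.1, -1.1]
grip_width: 0.0002
gripper_force: 0.0
```

Request:
jog_arm(plan="0 0 0 0 0 0 255;0 0 0 0 0 -0.3 255;0 0 0 0 0 -1.5 255;0 0 0 0 0 -3 255;0 0 0 0 2 -3 255;0 0 0 0 3 -1 255;0 0 0 0 3 0 255;0 0 0 0 3 0 255;0 0 0 0 3 0 255;0 0 0 0 0 0 255")

```text
time_s: 15.33
position: [0.5015, -0.0293, 0.1681]
tool_rot: [[-0.999, -0.038, -0.0], [-0.038, 0.999, 0.001], [0.0, 0.001, -1.0]]
ft_force: [-0.3, -0.1, 0.6]
grip_width: -0.0003
gripper_force: 0.0
```

```bash
python3 fs.py; python3 fl.py -0.165; python3 fs.py; ls -t pics|head -3
```

```text
0.93 1465 y@.5,yaw,dz [-0.1432  0.0383 -0.0002] rms 0.0026 xr 0.405
[ 0.50203676 -0.03135019  0.16806507] [-0.2917793  -0.07641741  0.7395223 ] 15.3833
[[0.42, -0.1444, 0.0767], [0.44, -0.1453, 0.0768], [0.46, -0.1431, 0.0765], [0.55, -0.1424, 0.072], [0.57, -0.1419, 0.0721], [0.59, -0.1405, 0.0694]] yaw 0.021433999236519324 y@.5 -0.14303787044712168
[ 0.50251704 -0.0336715   0.16786148] [ 0.07709367 -0.25974249  0.0635913 ] 15.4833
0.66 1500 y@.5,yaw,dz [-0.1432  0.0347 -0.0002] rms 0.0035 xr 0.404
[ 0.50256478 -0.0342045   0.16775263] [-0.29047828  0.45544404  0.65632993] 15.5333
s1553.png
f1548.png
s1538.png
```

The last stroke passed just above the flask (no contact), so I repeat it a little lower.

Request:
jog_arm(plan="0 0 0 0 -3.2 0 255;0 0 0 0 -3.2 0 255;0 0 0 0 -3 2 255;0 0 0 0 0 2.5 255;0 0 0 0 0 2 255;0 0 0 0 0 1.5 255;0 0 0 0 0 0.7 255;0 0 0 0 0 0 255;0 0 0 0 0 0 255;0 0 0 0 0 0 255")

```text
time_s: 16.42
position: [0.5058, -0.1282, 0.081]
tool_rot: [[-0.999, -0.033, 0.001], [-0.033, 0.999, -0.0], [-0.001, -0.0, -1.0]]
ft_force: [-0.2, 0.4, 0.9]
grip_width: -0.0002
gripper_force: 0.0
```

Request:
jog_arm(plan="0 0 0 0 -0.3 0.1 255;0 0 0 0 0 0.08 255;0 0 0 0 0 0 255;0 0 0 0 0 0 255")

```text
time_s: 16.75
position: [0.506, -0.1311, 0.0797]
tool_rot: [[-0.999, -0.034, 0.001], [-0.034, 0.999, -0.001], [-0.001, -0.001, -1.0]]
ft_force: [-2.4, 0.1, 6.3]
grip_width: 0.0003
gripper_force: 3.4
```

Request:
jog_arm(plan="0 0 0 0 -0.3 0 255;0 0 0 0 -0.6 0 255;0 0 0 0 -0.6 0 255;0 0 0 0 -0.6 0 255;0 0 0 0 -0.6 0 255;0 0 0 0 -0.6 0.01 255;0 0 0 0 -0.5 0.02 255;0 0 0 0 -0.3 0.02 255;0 0 0 0 -0.2 0 255;0 0 0 0 0 0 255")

```text
time_s: 17.58
position: [0.5077, -0.1748, 0.0794]
tool_rot: [[-0.999, -0.033, 0.002], [-0.033, 0.999, -0.002], [-0.002, -0.002, -1.0]]
ft_force: [-1.4, -0.9, 7.5]
grip_width: -0.0001
gripper_force: 3.9
```

Request:
jog_arm(plan="0 0 0 0 0 0 255;0 0 0 0 0 -0.3 255;0 0 0 0 0 -1.5 255;0 0 0 0 0 -3 255;0 0 0 0 2 -3 255;0 0 0 0 3 -1 255;0 0 0 0 3 0 255;0 0 0 0 3 0 255;0 0 0 0 3 0 255;0 0 0 0 0 0 255")

```text
time_s: 18.42
position: [0.5016, -0.0296, 0.1666]
tool_rot: [[-0.999, -0.038, -0.0], [-0.038, 0.999, 0.001], [0.0, 0.001, -1.0]]
ft_force: [-0.1, 0.4, 0.8]
grip_width: 0.0001
gripper_force: 0.0
```

```bash
python3 fs.py; python3 fl.py -0.165; python3 fs.py; cp pics/$(ls -t pics|grep ^f|head -1) pics/final.png
```

```text
0.79 1476 y@.5,yaw,dz [-0.1648  0.037  -0.0002] rms 0.003 xr 0.406
[ 0.50210264 -0.03168057  0.16659059] [-0.23581363 -0.88543764  1.05735787] 18.4667
[[0.42, -0.1671, 0.0764], [0.44, -0.1667, 0.0767], [0.46, -0.165, 0.0763], [0.55, -0.161, 0.0746], [0.57, -0.1607, 0.074], [0.59, -0.1603, 0.0771]] yaw 0.04265909383290567 y@.5 -0.16368835042426824
[ 0.50254414 -0.03390805  0.16642908] [ 1.07324677 -0.90154335 -0.68776977] 18.5667
0.66 1548 y@.5,yaw,dz [-0.1644  0.0369 -0.0002] rms 0.0034 xr 0.405
[ 0.50259783 -0.03438226  0.16634888] [-1.12844811  0.21164266 -0.17393254] 18.6167
```

View pics/final.png

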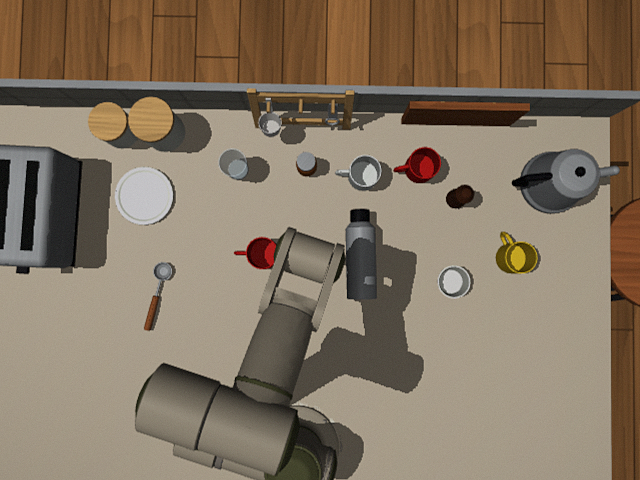

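The flask (361,260) lies still with its lid at (360,215), pointing at the white mug (365,172). Everything else is in place and the arm touches nothing.

```bash
python3 -c "
from rig import job; print(job.close_job())"
```

```text
the job is handed in; nothing more can be done
None
```

The flask was rolled about 0.14 m in five fingertip strokes and left lying still in front of the white mug, its middle within about 2 mm of the mug's y by camera and its lid towards the mug; the job is handed in, but no verdict came back.

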